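Stroke the carousel lids shut

TASK

Close the five lids of the round sample carousel by running a fingertip lightly along the arc of lids in one stroke: begin at the end of the arc where a lid's hinge comes first and go from each hinge towards the free edge, so that the lids shut one after another, and stay at the row until the last is shut. Only stroke the lids, do not grasp, flip up or lift anything; leave the carousel where it stands with the crucible upright in its middle, leave the other things alone, and finish clear of everything.

Things in the scene. Friction and masses are not known exactly. Their poses are not given: they have to be found in the camera images.
- carousel: Round grey sample carousel: flat disc 220 mm across, 28 mm high, 1.8 kg, loose on the worktop. Origin: centre of its underside, z up. Five white hinged lids stand in an arc on its top, middles on a circle of 80 mm radius at -66, -33, 0, 33, 66 degrees from its x axis (counter-clockwise from above is +). The rest has plain open wells without lids; beside each end of the arc the top is bare for about 40 degrees.
- stroke_start (a point): Point on the carousel over lid 1's hinge edge (the clockwise end of the arc), on the 80 mm circle, at 34 mm above the carousel's underside, the height of a closed lid's free edge.
- stroke_end (a point): Point on the carousel just past lid 5's free edge (the counter-clockwise end of the arc), on the 80 mm circle, also 34 mm up.
- lid_1 (a joint): Hinge of lid 1 (at -66 degrees), rad: 0 = closed; grows as the free edge rises; starts at 0.26 to 0.50; range -0.06 (pressed 2 mm deeper, harmless) to 1.0. Plate 30 mm radial x 35 along the arc x 3, plus a 5 mm tab on the free, counter-clockwise edge; hinge 18 mm clockwise of its middle. Closed, its top is 32 mm above the worktop at the hinge, 34 at the free edge. Stays where left; about 1 N at the free edge moves it.
- lid_2 (a joint): Hinge of lid 2 (at -33 degrees), rad: 0 = closed; grows as the free edge rises; starts at 0.26 to 0.50; range -0.06 (pressed 2 mm deeper, harmless) to 1.0. Plate 30 mm radial x 35 along the arc x 3, plus a 5 mm tab on the free, counter-clockwise edge; hinge 18 mm clockwise of its middle. Closed, its top is 32 mm above the worktop at the hinge, 34 at the free edge. Stays where left; about 1 N at the free edge moves it.
- lid_3 (a joint): Hinge of lid 3 (at 0 degrees), rad: 0 = closed; grows as the free edge rises; starts at 0.26 to 0.50; range -0.06 (pressed 2 mm deeper, harmless) to 1.0. Plate 30 mm radial x 35 along the arc x 3, plus a 5 mm tab on the free, counter-clockwise edge; hinge 18 mm clockwise of its middle. Closed, its top is 32 mm above the worktop at the hinge, 34 at the free edge. Stays where left; about 1 N at the free edge moves it.
- lid_4 (a joint): Hinge of lid 4 (at 33 degrees), rad: 0 = closed; grows as the free edge rises; starts at 0.26 to 0.50; range -0.06 (pressed 2 mm deeper, harmless) to 1.0. Plate 30 mm radial x 35 along the arc x 3, plus a 5 mm tab on the free, counter-clockwise edge; hinge 18 mm clockwise of its middle. Closed, its top is 32 mm above the worktop at the hinge, 34 at the free edge. Stays where left; about 1 N at the free edge moves it.
- lid_5 (a joint): Hinge of lid 5 (at 66 degrees), rad: 0 = closed; grows as the free edge rises; starts at 0.26 to 0.50; range -0.06 (pressed 2 mm deeper, harmless) to 1.0. Plate 30 mm radial x 35 along the arc x 3, plus a 5 mm tab on the free, counter-clockwise edge; hinge 18 mm clockwise of its middle. Closed, its top is 32 mm above the worktop at the hinge, 34 at the free edge. Stays where left; about 1 N at the free edge moves it.
- crucible: White crucible, 45 mm across the mouth, 37 mm high, loose, upright in the middle of the carousel; its mouth is 65 mm above the worktop. Origin: centre of its underside. Bystander.
- tin: Open metal tin, 60 mm across, 36 mm high, loose, upright. Origin: centre of its underside. Bystander.
- beaker: Small glass beaker, 54 mm across, 68 mm high, loose, upright. Origin: centre of its underside. Bystander.
- bung: Red-brown rubber bung, 36 mm across, 26 mm high, loose. Origin: centre of its underside. Bystander.
- petri: Glass Petri dish, 92 mm across, 14 mm high, loose. Origin: centre of its underside. Bystander.
- reagent: Brown reagent bottle with a black cap, 60 mm across, 114 mm high, loose, upright. Origin: centre of its underside. Bystander.

How it is judged:
By the outcome, as a careful person would: the job done as asked, in the order asked, and still so for the second after the job is handed in, with the robot touching nothing.
It also fails if it takes over 51 s, if anything falls off the work surface, if the arm or the gripper's body presses on something with over 40 N, if the wrist force passes 120 N, or if a joint passes its speed limit or range.

ROBOT

A 6-joint arm with a two-finger parallel gripper is mounted at the origin on a cart in front of the work surface, level with it; the furniture and walls round the work are solid. World frame = base frame: x ahead of the robot, y to its left, z up, the work surface at z = 0. Lengths are in mm, angles in degrees, forces in N, time in s.
With the tool pointing down it reaches from about 300 to 775 mm from the base axis. Payload 14.6 kg.
Tool frame: the origin (TCP) lies between the finger pads; the fingertips stand r.nose_length ahead of it and the grasp point (between the pads) lies 3 mm ahead of it (r.nose_length is the distance from the TCP to the fingertips, in mm); z points along the fingers, y is the line along which they close (so a half turn about z gives the same grasp; the last joint's range is limited). The gripper opens to 94 mm and grips with 3 to 60 N. Pads are 16 mm wide; open, the fingers measure 119 mm over their backs; the gripper's body (75 mm by 177 mm) begins 78 mm behind the grasp point.
Start: joints at [60.986, 17.183, 87.147, -0, 75.671, -3.816], TCP at [234.163, 497.651, 192.246] pointing down, gripper open.
Joint ranges: [-173.82, 173.82], [-45.26, 126.66], [13.44, 144.39], [-59.66, 239.66], [0, 175.72], [-146.38, 146.38]. Speed limits (degrees/s): [127.2, 127.2, 147.25, 180, 180, 180].

INTERFACE

Orientations are given as [roll, pitch, yaw] about the fixed x, y, z axes, in that order (R = Rz(yaw) Ry(pitch) Rx(roll)).
In Python, from workcell import r, read_camera, job gives the robot as it stands. The module is installed in compiled form; this text tells all that it offers.
- The arm moves only by the tool jog_arm, never from a script. Its argument "deltas" is a list of rows, each an object of numbers: "dx", "dy", "dz": the shift along the world's x, y, z scaled (see below); "ax", "ay", "az": the turn, a rotation vector about the world's x, y, z scaled (see below); "jaw": the opening, from -1 (shut) to 1 (fully open), so that 0 is half open. A call has 1 to 12 rows; each row is the pose to reach, as a shift and turn from the pose commanded when the call began; what a row does not reach only later rows make up. The controller multiplies each number of a shift by 0.2 m and each number of a turn by 60 degrees. A row lasts 1/12 s, in which the tool goes at most 41.7 mm and 7.16 degrees, less where a joint would pass 70% of its speed; a pose out of reach is approached as far as the arm can. A call with a number of a shift or a turn outside -1 to 1 is refused whole. A call with a gripper value outside its range is refused whole. The fingers move at their own pace and stop on an object; "squeeze" is the grip in N (left out, the last holds). Time passes only in rows, so rows that repeat a pose let the fingers close. It gives the time, the measured TCP pose, the force, the opening and the grip force at its end, in the units of the state.
- r.state(): the state, without advancing time (a new reading comes with each control period).
- read_camera(name): name is "side" or "top"; returns a dict with "pixels" (400x640x3 uint8, red, green, blue), "range_z" (400x640 float32, mm along the optical axis (not along the pixel's ray), 0 where there is no reading), "vfov" (degrees; the focal length in pixels is half the picture's height over the tangent of half this angle, whatever the lens; pixels are square), "cx", "cy" (the principal point, pixels), "k1" (the pictures are not rectified: a ray, as slopes to the right and down, at radius r is drawn at 1 + k1 r^2 times it, then the intrinsics apply), "R" (3x3) and "t" (3): a world point X has camera coordinates R X + t. Camera axes: x right, y down, z forward; pixel columns grow to the right and rows downward; lengths in mm; the calibration is good to about 2 mm. A picture is of the moment at which its call begins.
- job.close_job(): hands the job in; it is judged then, once.
The state is a dict: "time": time; "joint_positions": joint angles; "qd": joint speeds; "tau": joint torques, N m; "position": TCP position; "orientation": TCP orientation; "wrist_force": force on the tool from outside, world axes, zero at the start; "wrist_torque": the same for the moment, N m; "gripper_width": finger opening in mm; "gripper_force": force on a finger pad.
Only numpy, scipy, OpenCV 4.12 (cv2) and the standard library are available. Lean on these libraries where they do the work, as an engineer would, in place of code of your own. Each camera call takes 0.05 s, during which the arm holds its last target. There are 200 camera calls.

## Working session

There is one attempt and no reset: what is moved stays moved. The work goes in short steps, Python scripts to look and compute and a tool call to move; the robot and the scene stay as the last step left them, time stands still between calls to the robot, and variables do not carry over. Pictures are saved under pics/ and viewed, at most 10 in all, crops included, and the job is handed in when it is done.

Besides the shell and the picture viewer there is one more tool, called after "Request:" in YAML: its name, and indented under it one key for each argument. jog_arm: Moves the arm, as the interface text tells. Its arguments: {"type":"object","properties":{"deltas":{"type":"array","items":{"type":"object","properties":{"dx":{"type":"number","minimum":-1,"maximum":1},"dy":{"type":"number","minimum":-1,"maximum":1},"dz":{"type":"number","minimum":-1,"maximum":1},"ax":{"type":"number","minimum":-1,"maximum":1},"ay":{"type":"number","minimum":-1,"maximum":1},"az":{"type":"number","minimum":-1,"maximum":1},"jaw":{"type":"number"}}}},"squeeze":{"type":"number"}},"required":["deltas"]}

```bash
mkdir -p pics; cat > h.py <<'E'
import numpy as np, cv2
from workcell import r, read_camera, job
def K(c):
    f=200/np.tan(np.radians(c["vfov"])/2); return f
def cloud(c):
    f=K(c); v,u=np.mgrid[0:400,0:640].astype(float)
    x=(u-c["cx"])/f; y=(v-c["cy"])/f; X,Y=x.copy(),y.copy()
    for _ in range(8):
        s=1+c["k1"]*(X*X+Y*Y); X,Y=x/s,y/s
    z=c["range_z"]; P=np.stack([X*z,Y*z,z],-1)
    W=(P-np.array(c["t"]))@np.array(c["R"])
    W[z<=0]=np.nan; return W
E
python3 - <<'E'
from h import *
import pickle
for n in ("top","side"):
    c=read_camera(n); pickle.dump(c,open(n+".pkl","wb"))
    cv2.imwrite(f"pics/{n}1.png",c["pixels"][...,::-1])
    print(n,c["vfov"],c["cx"],c["cy"],c["k1"],np.round(-np.array(c["R"]).T@c["t"]),np.isfinite(cloud(c)[...,0]).mean())
print(r.state(),r.nose_length)
E
```

```text
top 55.76990486658742 317.5081140983151 201.39368155337127 -0.015411366386835717 [ 243.   53. 1338.] 0.9258125
side 55.46050957212984 323.746890898613 197.248963852605 -0.08707792691978895 [ 286. 1184.  756.] 0.9574453125
{'time': 0.1, 'joint_positions': array([ 6.09850465e+01,  1.72114452e+01,  8.71748780e+01, -2.19155572e-04,
        7.56727583e+01, -3.81522784e+00]), 'qd': array([ 0.00020443, -0.07885216, -0.1327022 ,  0.10206864, -0.04682482,
       -0.09396584]), 'tau': array([ 3.91953508e-04, -5.32646728e+01, -3.53281224e+01,  7.08750193e-02,
        2.35506683e-02, -4.62723790e-05]), 'position': array([234.05383301, 497.44037946, 191.76643161]), 'orientation': array([-1.79941035e+02, -3.71941964e-03,  1.54800327e+02]), 'wrist_force': array([-0.04840897, -0.11259255,  0.47875182]), 'wrist_torque': array([ 0.01378149, -0.00857991,  0.0453395 ]), 'gripper_force': 0.0, 'gripper_width': 93.74796266994373} 22.0
```

View pics/top1.png

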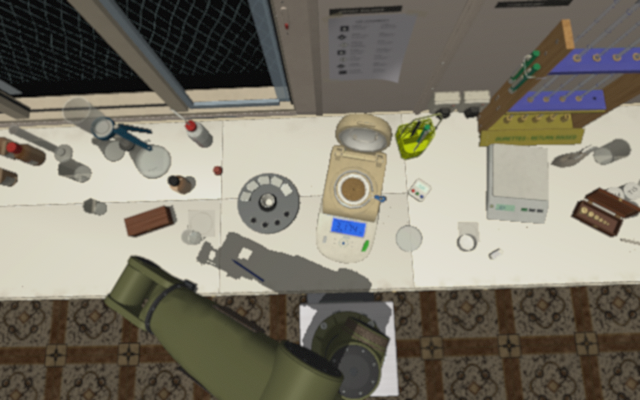

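View pics/side1.png

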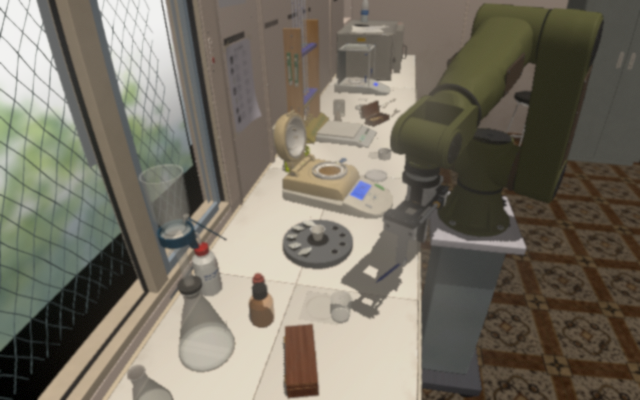

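The top view shows the carousel at about (268,203), with its lids on the upper side. The balance is to its right at (350,200), and the bung, reagent bottle and red-capped bottle are to its left. The side view shows it at about (318,242). Next I'll measure it.

```bash
python3 - <<'E'
from h import *
import pickle
for n,(cu,cv) in (("top",(268,203)),("side",(318,242))):
    c=pickle.load(open(n+".pkl","rb")); W=cloud(c); px=c["pixels"].astype(int)
    print(n,"centre pix",np.round(W[cv,cu]))
    hsv=cv2.cvtColor(c["pixels"],cv2.COLOR_RGB2HSV)
    roi=np.zeros((400,640),bool); d=50; roi[cv-d:cv+d,cu-d:cu+d]=1
    z=W[...,2]; m=roi&(z>20)&(z<34)
    nn,lab,st,ce=cv2.connectedComponentsWithStats(m.astype(np.uint8))
    i=lab[cv-d:cv+d,cu-d:cu+d]; k=1+np.argmax(st[1:,4]); 
    g=m&(lab==k)&(px.max(-1)<150)
    P=W[g]; (x,y),rad=cv2.minEnclosingCircle(P[:,:2].astype(np.float32))
    print("disc",round(x,1),round(y,1),round(rad,1),"zmed",np.median(P[:,2]),g.sum())
    C=np.array([x,y])
    D=W[...,:2]-C; rr=np.hypot(*np.moveaxis(D,-1,0)); th=np.degrees(np.arctan2(D[...,1],D[...,0]))
    wm=roi&(px.min(-1)>120)&(rr>60)&(rr<102)&(z>26)
    nn,lab,st,ce=cv2.connectedComponentsWithStats(wm.astype(np.uint8))
    for k in range(1,nn):
        if st[k,4]>5:
            s=lab==k; print(st[k],"xyz",np.round(W[s].mean(0)),"r",np.round(rr[s].mean()),"th",np.round(np.percentile(th[s],[2,50,98])),"z",np.round(np.percentile(z[s],[2,50,98])))
    cv2.imwrite(f"pics/{n}crop.png",cv2.resize(c["pixels"][cv-55:cv+55,cu-65:cu+65,::-1],None,fx=5,fy=5,interpolation=cv2.INTER_CUBIC))
E
python3 -c "
import cv2,numpy as np
a=cv2.imread('pics/topcrop.png');b=cv2.imread('pics/sidecrop.png')
cv2.imwrite('pics/both.png',cv2.resize(np.hstack([a,b]),None,fx=.61,fy=.61))"
```

```text
top centre pix [499. 262.  29.]
disc 501.8 263.5 109.2 zmed 27.877862734155006 2296
[257 176  36  21 306] xyz [566. 234.  38.] r 80.0 th [-69. -26.  21.] z [27. 39. 51.]
[246 180  13  12  93] xyz [562. 319.  38.] r 83.0 th [29. 42. 55.] z [28. 38. 48.]
[240 191  11  11  86] xyz [524. 343.  39.] r 83.0 th [62. 74. 85.] z [28. 39. 51.]
side centre pix [497. 282.  29.]
disc 502.5 268.2 111.0 zmed 26.676919345562926 2081
[303 220  13   8  53] xyz [546. 199.  37.] r 82.0 th [-72. -57. -46.] z [27. 39. 45.]
[291 226  12   4  35] xyz [576. 233.  40.] r 83.0 th [-41. -24. -14.] z [29. 40. 48.]
[287 234  10   4  26] xyz [582. 278.  39.] r 81.0 th [-10.   8.  21.] z [27. 40. 48.]
[289 242  12   6  50] xyz [562. 318.  37.] r 79.0 th [22. 41. 54.] z [26. 37. 46.]
[298 248  13   7  54] xyz [526. 344.  40.] r 80.0 th [57. 73. 85.] z [27. 40. 49.]
```

View pics/both.png

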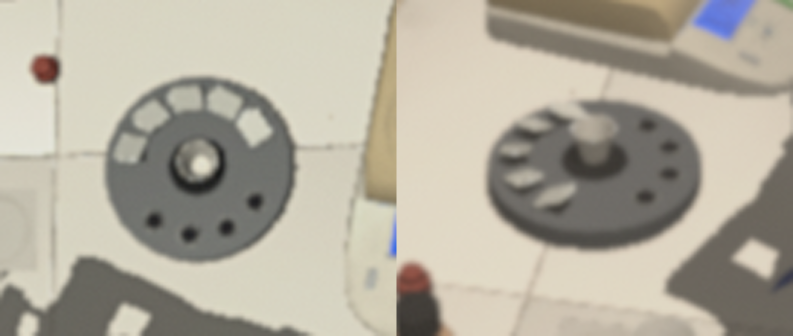

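The right crop (side view) shows all five lids raised on the far-left rim, and their measured angles put the carousel's yaw at about +7.5°. The left crop (top view) shows the disc clear of the balance. I'll check heights around the sweep and check the centre against the crucible.

```bash
python3 - <<'E'
from h import *
import pickle
for n in ("top","side"):
    c=pickle.load(open(n+".pkl","rb")); W=cloud(c); z=W[...,2]
    D=W[...,:2]-[502,265]; rr=np.hypot(D[...,0],D[...,1])
    m=(rr<35)&(z>55)&(z<72); P=W[m]; print(n,"crucible",np.round((P.min(0)+P.max(0))/2,1),m.sum())
    g=(rr>125)&(rr<320)&(z>40)&(z<600)&(W[...,0]>200)
    for x0 in range(300,850,60):
        print(x0,[int(np.max(z[g&(abs(W[...,0]-x0-30)<30)&(abs(W[...,1]-y0-30)<30)],initial=0)) for y0 in range(-20,520,60)])
c=pickle.load(open("top.pkl","rb"));W=cloud(c);m=(np.hypot(W[...,0]-502,W[...,1]-265)<150)&(W[...,2]<8);print("table z",np.nanmedian(W[m][:,2]))
C=np.array([502,265]);d=7.5
for a in range(-100,111,10):
    t=np.radians(a+d);print(a,np.round(C+80*np.array([np.cos(t),np.sin(t)]),0))
E
```

```text
top crucible [503.2 259.6  63.3] 48
300 [47, 44, 0, 0, 0, 0, 0, 0, 0]
360 [65, 61, 0, 0, 0, 0, 0, 0, 67]
420 [125, 109, 0, 0, 0, 0, 0, 0, 0]
480 [127, 116, 0, 0, 0, 0, 0, 0, 0]
540 [127, 111, 0, 0, 0, 0, 0, 0, 0]
600 [205, 106, 0, 0, 0, 0, 0, 0, 0]
660 [285, 0, 0, 0, 0, 0, 0, 0, 0]
720 [0, 0, 0, 0, 0, 0, 0, 0, 123]
780 [0, 0, 0, 0, 0, 0, 0, 0, 0]
840 [0, 0, 0, 0, 0, 0, 0, 0, 0]
side crucible [504.5 260.9  60.7] 76
300 [44, 43, 0, 0, 0, 0, 0, 0, 481]
360 [61, 58, 41, 0, 0, 0, 0, 0, 68]
420 [124, 105, 0, 0, 0, 0, 0, 0, 0]
480 [122, 111, 0, 0, 0, 0, 0, 0, 0]
540 [123, 108, 0, 0, 0, 0, 0, 0, 0]
600 [192, 107, 0, 0, 0, 0, 0, 0, 0]
660 [287, 42, 0, 0, 0, 0, 0, 0, 0]
720 [0, 0, 0, 0, 0, 0, 0, 0, 87]
780 [0, 0, 0, 0, 0, 0, 0, 0, 0]
840 [0, 0, 0, 0, 0, 0, 0, 0, 0]
table z -0.2717943583925744
-100 [499. 185.]
-90 [512. 186.]
-80 [526. 189.]
-70 [539. 194.]
-60 [551. 202.]
-50 [561. 211.]
-40 [569. 222.]
-30 [576. 234.]
-20 [580. 248.]
-10 [582. 262.]
0 [581. 275.]
10 [578. 289.]
20 [573. 302.]
30 [565. 314.]
40 [556. 324.]
50 [545. 332.]
60 [533. 339.]
70 [519. 343.]
80 [505. 345.]
90 [492. 344.]
100 [478. 341.]
110 [465. 336.]
```

Request:
jog_arm:
  deltas:
    - {"jaw": -1}
    - {"jaw": -1}
    - {"jaw": -1}
    - {"jaw": -1}
  squeeze: 5

```text
schema error: expected keys dx, dy, dz, ax, ay, az, jaw
```

Request:
jog_arm:
  deltas:
    - {"dx": 0.1, "dy": -0.1, "dz": 0, "ax": 0, "ay": 0, "az": -0.1, "jaw": -1}
    - {"dx": 0.2, "dy": -0.2, "dz": 0, "ax": 0, "ay": 0, "az": -0.2, "jaw": -1}
    - {"dx": 0.3, "dy": -0.3, "dz": 0, "ax": 0, "ay": 0, "az": -0.3, "jaw": -1}
    - {"dx": 0.4, "dy": -0.4, "dz": 0, "ax": 0, "ay": 0, "az": -0.4, "jaw": -1}
    - {"dx": 0.5, "dy": -0.5, "dz": 0, "ax": 0, "ay": 0, "az": -0.5, "jaw": -1}
    - {"dx": 0.6, "dy": -0.6, "dz": 0, "ax": 0, "ay": 0, "az": -0.6, "jaw": -1}
    - {"dx": 0.7, "dy": -0.7, "dz": 0, "ax": 0, "ay": 0, "az": -0.7, "jaw": -1}
    - {"dx": 0.8, "dy": -0.8, "dz": 0, "ax": 0, "ay": 0, "az": -0.8, "jaw": -1}
    - {"dx": 0.9, "dy": -0.9, "dz": 0, "ax": 0, "ay": 0, "az": -0.9, "jaw": -1}
    - {"dx": 1, "dy": -1, "dz": 0, "ax": 0, "ay": 0, "az": -1, "jaw": -1}
    - {"dx": 1, "dy": -1, "dz": 0, "ax": 0, "ay": 0, "az": -1, "jaw": -1}
    - {"dx": 1, "dy": -1, "dz": 0, "ax": 0, "ay": 0, "az": -1, "jaw": -1}
  squeeze: 5

```text
time: 1.1
position: [434.6, 296.8, 191.9]
orientation: [-180.0, 0.0, 94.7]
wrist_force: [-0.6, 0.0, 0.9]
gripper_width: 17.7
gripper_force: 0.0
```

Request:
jog_arm:
  deltas:
    - {"dx": 0.11, "dy": -0.19, "dz": 0, "ax": 0, "ay": 0, "az": -0.05, "jaw": -1}
    - {"dx": 0.22, "dy": -0.38, "dz": 0, "ax": 0, "ay": 0, "az": -0.08, "jaw": -1}
    - {"dx": 0.33, "dy": -0.57, "dz": 0, "ax": 0, "ay": 0, "az": -0.08, "jaw": -1}
    - {"dx": 0.33, "dy": -0.57, "dz": -0.1, "ax": 0, "ay": 0, "az": -0.08, "jaw": -1}
    - {"dx": 0.33, "dy": -0.57, "dz": -0.2, "ax": 0, "ay": 0, "az": -0.08, "jaw": -1}
    - {"dx": 0.33, "dy": -0.57, "dz": -0.3, "ax": 0, "ay": 0, "az": -0.08, "jaw": -1}
    - {"dx": 0.33, "dy": -0.57, "dz": -0.4, "ax": 0, "ay": 0, "az": -0.08, "jaw": -1}
    - {"dx": 0.33, "dy": -0.57, "dz": -0.5, "ax": 0, "ay": 0, "az": -0.08, "jaw": -1}
    - {"dx": 0.33, "dy": -0.57, "dz": -0.5, "ax": 0, "ay": 0, "az": -0.08, "jaw": -1}
    - {"dx": 0.33, "dy": -0.57, "dz": -0.5, "ax": 0, "ay": 0, "az": -0.08, "jaw": -1}

```text
time: 1.93
position: [499.4, 184.4, 92.0]
orientation: [-179.9, 0.0, 90.1]
wrist_force: [0.4, -0.4, 0.6]
gripper_width: 0.5
gripper_force: 0.0
```

```bash
python3 - <<'E'
from h import *
c=read_camera("side"); cv2.imwrite("pics/s2.png",cv2.resize(c["pixels"][140:300,230:450,::-1],None,fx=3,fy=3,interpolation=cv2.INTER_CUBIC))
s=r.state();print(s["time"],s["position"],s["wrist_force"],s["joint_positions"],s["gripper_width"])
C=np.array([502.5,263]);S=np.array([500,183])
for a in range(-84,121,6):
    t=np.radians(a);p=C+80*np.array([np.cos(t),np.sin(t)]);print(a,np.round((p-S)/200,3),end=";")
E
```

```text
1.9833 [500.1372642 184.3974736  93.0778685] [ 0.63439427 -0.05400613  1.01459959] [1.62989170e+01 2.09940181e+01 9.61153054e+01 5.40819012e-03
 6.28684202e+01 1.61963208e+01] 0.40127662680263665
-84 [0.054 0.002];-78 [0.096 0.009];-72 [0.136 0.02 ];-66 [0.175 0.035];-60 [0.212 0.054];-54 [0.248 0.076];-48 [0.28  0.103];-42 [0.31  0.132];-36 [0.336 0.165];-30 [0.359 0.2  ];-24 [0.378 0.237];-18 [0.393 0.276];-12 [0.404 0.317];-6 [0.41  0.358];0 [0.412 0.4  ];6 [0.41  0.442];12 [0.404 0.483];18 [0.393 0.524];24 [0.378 0.563];30 [0.359 0.6  ];36 [0.336 0.635];42 [0.31  0.668];48 [0.28  0.697];54 [0.248 0.724];60 [0.212 0.746];66 [0.175 0.765];72 [0.136 0.78 ];78 [0.096 0.791];84 [0.054 0.798];90 [0.012 0.8  ];96 [-0.029  0.798];102 [-0.071  0.791];108 [-0.111  0.78 ];114 [-0.15   0.765];120 [-0.188  0.746];
```

View pics/s2.png

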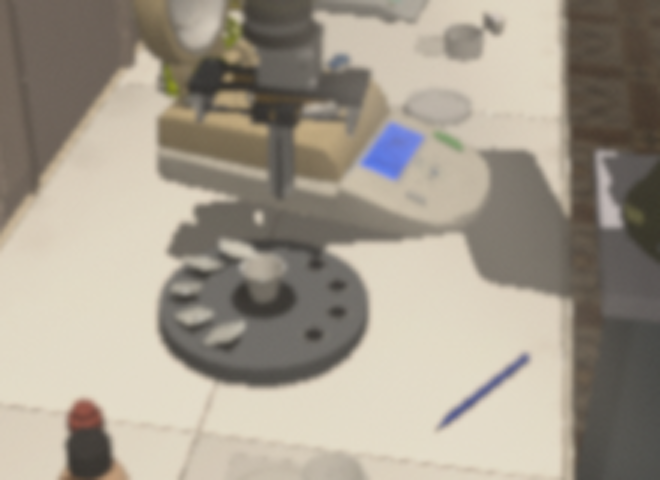

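The picture shows the closed fingertip at (280,190) above the bare top clockwise of lid 1. All five lids are still up, the crucible is upright at (265,275), and the gripper is clear of the balance. Descending now.

Request:
jog_arm:
  deltas:
    - {"dx": 0, "dy": 0, "dz": -0.06, "ax": 0, "ay": 0, "az": 0, "jaw": -1}
    - {"dx": 0, "dy": 0, "dz": -0.12, "ax": 0, "ay": 0, "az": 0, "jaw": -1}
    - {"dx": 0, "dy": 0, "dz": -0.16, "ax": 0, "ay": 0, "az": 0, "jaw": -1}
    - {"dx": 0, "dy": 0, "dz": -0.187, "ax": 0, "ay": 0, "az": 0, "jaw": -1}
    - {"dx": 0, "dy": 0, "dz": -0.187, "ax": 0, "ay": 0, "az": 0, "jaw": -1}
    - {"dx": 0, "dy": 0, "dz": -0.187, "ax": 0, "ay": 0, "az": 0, "jaw": -1}
    - {"dx": 0, "dy": 0, "dz": -0.187, "ax": 0, "ay": 0, "az": 0, "jaw": -1}
    - {"dx": 0, "dy": 0, "dz": -0.187, "ax": 0, "ay": 0, "az": 0, "jaw": -1}

```text
time: 2.65
position: [500.5, 183.8, 55.5]
orientation: [179.9, -0.0, 90.0]
wrist_force: [0.7, -0.4, -0.1]
gripper_width: 0.7
gripper_force: 0.0
```

```bash
python3 - <<'E'
from h import *
for i in range(3):
    s=r.state();print(s["time"],s["position"],s["wrist_force"])
    if i<2: c=read_camera("side")
W=cloud(c)
cv2.imwrite("pics/s3.png",cv2.resize(c["pixels"][180:280,250:390,::-1],None,fx=5,fy=5,interpolation=cv2.INTER_CUBIC))
E
```

```text
2.65 [500.51389609 183.76666187  55.52613101] [ 0.68667054 -0.39976235 -0.07112146]
2.7 [500.42101264 183.73571374  55.40301796] [-0.05226557 -0.33995273 -0.36405047]
2.75 [500.37255844 183.71180999  55.29718538] [-0.84546874 -0.86906763 -0.40263275]
```

View pics/s3.png

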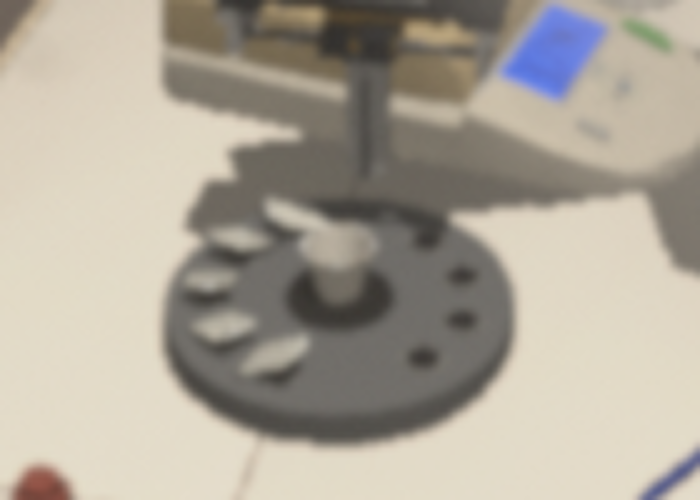

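The tip at (370,180) seems to end behind the disc's far rim at row 203. I'll project the expected tip point into the picture to check.

```bash
python3 - <<'E'
from h import *
c=read_camera("side");f=K(c)
def proj(X):
    p=np.array(c["R"])@X+np.array(c["t"]);x,y=p[0]/p[2],p[1]/p[2];s=1+c["k1"]*(x*x+y*y)
    return np.round([(f*x*s+c["cx"]-250)*5,(f*y*s+c["cy"]-180)*5])
for n,X in dict(tip=(500.4,183.7,33.3),tipL=(513,192,33.3),tipR=(488,192,33.3),tip60=(500.4,183.7,70),cen=(502.5,263,28),far=(502.5,153,28),near=(502.5,373,28),left=(612.5,263,28),right=(392.5,263,28),cruc=(502.5,263,65)).items(): print(n,proj(np.array(X,float)))
W=cloud(c)
for v in range(212,226): print(v,[tuple(np.round(W[v,u]).astype(int)) for u in (321,324,327,330)],c["pixels"][v,324])
E
```

```text
tip [367. 213.]
tipL [345. 218.]
tipR [383. 222.]
tip60 [366. 166.]
cen [338. 292.]
far [373. 193.]
near [298. 406.]
left [169. 272.]
right [513. 311.]
cruc [337. 244.]
212 [(np.int64(504), np.int64(198), np.int64(84)), (np.int64(496), np.int64(190), np.int64(80)), (np.int64(511), np.int64(71), np.int64(0)), (np.int64(501), np.int64(64), np.int64(-3))] [95 92 87]
213 [(np.int64(505), np.int64(196), np.int64(78)), (np.int64(495), np.int64(198), np.int64(81)), (np.int64(510), np.int64(75), np.int64(-2)), (np.int64(499), np.int64(74), np.int64(-1))] [100  97  92]
214 [(np.int64(505), np.int64(194), np.int64(73)), (np.int64(495), np.int64(196), np.int64(76)), (np.int64(508), np.int64(82), np.int64(-1)), (np.int64(498), np.int64(81), np.int64(-1))] [102  99  93]
215 [(np.int64(505), np.int64(196), np.int64(71)), (np.int64(496), np.int64(191), np.int64(68)), (np.int64(508), np.int64(84), np.int64(-4)), (np.int64(496), np.int64(90), np.int64(1))] [103 100  93]
216 [(np.int64(526), np.int64(100), np.int64(0)), (np.int64(516), np.int64(98), np.int64(0)), (np.int64(506), np.int64(95), np.int64
[... 1171 characters left out ...]
nt64(491), np.int64(171), np.int64(28)), (np.int64(482), np.int64(165), np.int64(25))] [67 65 61]
223 [(np.int64(510), np.int64(178), np.int64(26)), (np.int64(500), np.int64(178), np.int64(27)), (np.int64(490), np.int64(173), np.int64(25)), (np.int64(480), np.int64(174), np.int64(27))] [73 70 68]
224 [(np.int64(509), np.int64(183), np.int64(26)), (np.int64(499), np.int64(183), np.int64(27)), (np.int64(489), np.int64(181), np.int64(27)), (np.int64(479), np.int64(179), np.int64(27))] [91 88 84]
225 [(np.int64(507), np.int64(190), np.int64(27)), (np.int64(498), np.int64(187), np.int64(26)), (np.int64(488), np.int64(185), np.int64(26)), (np.int64(478), np.int64(183), np.int64(26))] [113 110 104]
```

```bash
python3 - <<'E'
from h import *
c=read_camera("side");W=cloud(c)
for u in (321,324):
  print(u,[(v,*np.round(W[v,u]).astype(int)) for v in range(150,217,3)])
m=(np.abs(W[...,0]-500)<30)&(np.abs(W[...,1]-184)<35)&(W[...,2]>36)&(W[...,2]<180)
v,u=np.nonzero(m);
for k in range(v.min(),v.max()+1):
    s=u[v==k]
    if len(s): print(k,s.min(),s.max(),round(float(np.median(W[k,s,2]))),end="; ")
t=read_camera("top");W2=cloud(t)
m=(np.abs(W2[...,0]-500)<30)&(np.abs(W2[...,1]-184)<35)&(W2[...,2]>36);print("\ntop",np.percentile(W2[m][:,2],[0,5,50,100]),m.sum())
cv2.imwrite("pics/c4.png",np.hstack([cv2.resize(c["pixels"][150:250,280:360,::-1],None,fx=5,fy=5,interpolation=cv2.INTER_NEAREST),cv2.resize(t["pixels"][150:250,230:310,::-1],None,fx=5,fy=5,interpolation=cv2.INTER_NEAREST)]))
E
```

```text
321 [(150, np.int64(490), np.int64(244), np.int64(321)), (153, np.int64(491), np.int64(244), np.int64(312)), (156, np.int64(491), np.int64(242), np.int64(302)), (159, np.int64(496), np.int64(219), np.int64(281)), (162, np.int64(497), np.int64(218), np.int64(271)), (165, np.int64(496), np.int64(221), np.int64(263)), (168, np.int64(498), np.int64(216), np.int64(251)), (171, np.int64(501), np.int64(202), np.int64(233)), (174, np.int64(499), np.int64(211), np.int64(228)), (177, np.int64(500), np.int64(209), np.int64(217)), (180, np.int64(500), np.int64(210), np.int64(207)), (183, np.int64(502), np.int64(201), np.int64(191)), (186, np.int64(502), np.int64(203), np.int64(182)), (189, np.int64(498), np.int64(219), np.int64(181)), (192, np.int64(498), np.int64(219), np.int64(171)), (195, np.int64(504), np.int64(196), np.int64(146)), (198, np.int64(504), np.int64(194), np.int64(134)), (201, np.int64(504), np.int64(196), np.int64(124)), (204, np.int64(504), np.int64(195), np.int64(112)), (207, np.int64(505), np.int64(192), np.int64(99)), (210, np.int64(505), np.int64(193), np.int64(88)), (213,
[... 1173 characters left out ...]
7), np.int64(92)), (213, np.int64(495), np.int64(195), np.int64(79)), (216, np.int64(517), np.int64(94), np.int64(-3))]
185 330 330 179; 186 330 330 172; 187 312 330 176; 188 312 312 178; 189 313 329 179; 190 314 330 177; 191 313 329 173; 192 317 328 171; 193 319 327 153; 194 319 327 149; 195 319 327 146; 196 319 327 141; 197 319 327 138; 198 319 327 136; 199 319 327 129; 200 319 327 126; 201 319 327 124; 202 319 327 119; 203 319 327 116; 204 319 327 111; 205 319 327 108; 206 319 327 105; 207 319 327 99; 208 319 327 96; 209 319 327 94; 210 319 327 88; 211 319 327 85; 212 319 326 81; 213 319 326 77; 214 320 326 75; 215 321 324 70; 
top [352.08400811 359.87493878 371.84260847 392.48097151] 550
```

View pics/c4.png

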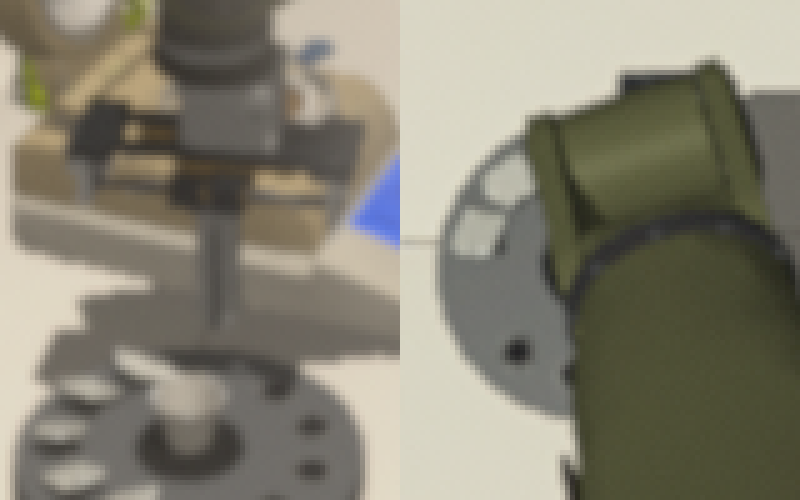

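The side view puts the whole gripper about 37 mm higher than reported, with the tip at z≈69 instead of 33. Its x and y agree with the state. I'll check whether the start picture shows the same offset.

```bash
python3 - <<'E'
from h import *
import pickle
c=pickle.load(open("side.pkl","rb"));W=cloud(c)
z=W[...,2]
for lo in range(120,330,10):
    m=(np.hypot(W[...,0]-234,W[...,1]-497)<110)&(z>=lo)&(z<lo+10)
    P=W[m]
    if len(P): print(lo,len(P),np.round(P.min(0)),np.round(P.max(0)))
s=r.state();print(s["position"],s["joint_positions"],s["tau"],s["wrist_force"],s["wrist_torque"],r.nose_length,[a for a in dir(r) if a[0]!="_"])
E
```

```text
200 12 [203. 450. 204.] [253. 550. 209.]
210 53 [202. 449. 210.] [267. 556. 220.]
220 66 [200. 450. 220.] [266. 556. 230.]
230 56 [200. 450. 230.] [267. 557. 240.]
240 63 [199. 448. 240.] [267. 555. 250.]
250 60 [200. 451. 250.] [267. 556. 260.]
260 56 [200. 451. 260.] [267. 556. 270.]
270 56 [200. 450. 270.] [266. 558. 280.]
280 29 [207. 452. 280.] [267. 557. 289.]
290 13 [203. 456. 290.] [211. 460. 299.]
300 140 [171. 444. 301.] [298. 586. 310.]
310 303 [170. 442. 310.] [297. 587. 320.]
320 199 [168. 439. 320.] [301. 592. 330.]
[500.22434154 183.64098493  55.00289509] [ 1.62208316e+01  2.39697018e+01  9.77354880e+01 -5.08894271e-04
  5.82836357e+01  1.62224370e+01] [ 4.78987742e-03 -5.46143782e+01 -3.00031471e+01  6.48299698e-02
 -2.20802729e-03 -2.39790179e-04] [-0.02115546 -0.46422331  0.78725246] [-0.08026227  0.0876801  -0.04089844] 22.0 ['IKError', 'nose_length', 'state']
```

The offset is the same at the start, with tips at about 205 against 170 expected. So I trust the cameras: tip ≈ TCP + 14. I'll go down in small steps and watch force, finding the height by a light touch on the bare top.

Request:
jog_arm:
  deltas:
    - {"dx": 0, "dy": 0, "dz": -0.04, "ax": 0, "ay": 0, "az": 0, "jaw": -1}
    - {"dx": 0, "dy": 0, "dz": -0.08, "ax": 0, "ay": 0, "az": 0, "jaw": -1}
    - {"dx": 0, "dy": 0, "dz": -0.11, "ax": 0, "ay": 0, "az": 0, "jaw": -1}
    - {"dx": 0, "dy": 0, "dz": -0.14, "ax": 0, "ay": 0, "az": 0, "jaw": -1}
    - {"dx": 0, "dy": 0, "dz": -0.16, "ax": 0, "ay": 0, "az": 0, "jaw": -1}
    - {"dx": 0, "dy": 0, "dz": -0.16, "ax": 0, "ay": 0, "az": 0, "jaw": -1}
    - {"dx": 0, "dy": 0, "dz": -0.16, "ax": 0, "ay": 0, "az": 0, "jaw": -1}
    - {"dx": 0, "dy": 0, "dz": -0.16, "ax": 0, "ay": 0, "az": 0, "jaw": -1}

```text
time: 3.57
position: [500.3, 183.7, 23.1]
orientation: [180.0, -0.0, 90.0]
wrist_force: [0.3, -0.8, 0.4]
gripper_width: -0.2
gripper_force: 0.0
```

```bash
python3 - <<'E'
from h import *
c=read_camera("side");W=cloud(c);s=r.state();print(s["time"],s["position"],s["wrist_force"])
m=(np.abs(W[...,0]-500)<30)&(np.abs(W[...,1]-184)<35)&(W[...,2]>31)&(W[...,2]<130)
v,u=np.nonzero(m)
for k in range(v.max()-14,v.max()+1):
    q=u[v==k]
    if len(q): print(k,q.min(),q.max(),round(float(np.median(W[k,q,2]))),end="; ")
cv2.imwrite("pics/c5.png",cv2.resize(c["pixels"][170:270,270:370,::-1],None,fx=6,fy=6,interpolation=cv2.INTER_CUBIC))
E
```

```text
3.6167 [500.35716983 183.71593337  23.12705589] [-0.60977153  0.0139668  -0.13919616]
210 319 327 90; 211 319 327 85; 212 319 327 82; 213 319 327 79; 214 319 327 74; 215 319 327 71; 216 319 327 67; 217 319 327 62; 218 319 327 58; 219 319 327 54; 220 319 327 49; 221 319 326 47; 222 320 326 43; 223 321 325 37; 224 314 322 34;
```

View pics/c5.png

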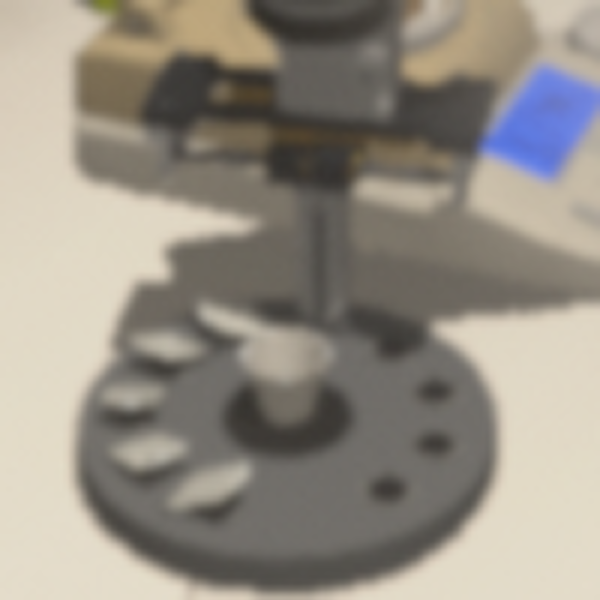

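The fingertip at (325,320) is now just above the bare disc beside lid 1, at about z≈36 by depth, with no contact. Now probing gently.

Request:
jog_arm:
  deltas:
    - {"dx": 0, "dy": 0, "dz": -0.01, "ax": 0, "ay": 0, "az": 0, "jaw": -1}
    - {"dx": 0, "dy": 0, "dz": -0.02, "ax": 0, "ay": 0, "az": 0, "jaw": -1}
    - {"dx": 0, "dy": 0, "dz": -0.03, "ax": 0, "ay": 0, "az": 0, "jaw": -1}
    - {"dx": 0, "dy": 0, "dz": -0.03, "ax": 0, "ay": 0, "az": 0, "jaw": -1}
    - {"dx": 0, "dy": 0, "dz": -0.03, "ax": 0, "ay": 0, "az": 0, "jaw": -1}

```text
time: 4.03
position: [500.1, 183.6, 16.7]
orientation: [-180.0, 0.0, 90.0]
wrist_force: [-0.6, -0.5, 0.2]
gripper_width: 0.7
gripper_force: 0.0
```

Request:
jog_arm:
  deltas:
    - {"dx": 0, "dy": 0, "dz": -0.005, "ax": 0, "ay": 0, "az": 0, "jaw": -1}
    - {"dx": 0, "dy": 0, "dz": -0.005, "ax": 0, "ay": 0, "az": 0, "jaw": -1}
    - {"dx": 0, "dy": 0, "dz": -0.005, "ax": 0, "ay": 0, "az": 0, "jaw": -1}

```text
time: 4.28
position: [500.2, 183.6, 15.8]
orientation: [-180.0, -0.0, 90.0]
wrist_force: [0.1, 0.4, -0.2]
gripper_width: 0.6
gripper_force: 0.0
```

Request:
jog_arm:
  deltas:
    - {"dx": 0, "dy": 0, "dz": -0.005, "ax": 0, "ay": 0, "az": 0, "jaw": -1}
    - {"dx": 0, "dy": 0, "dz": -0.005, "ax": 0, "ay": 0, "az": 0, "jaw": -1}
    - {"dx": 0, "dy": 0, "dz": -0.005, "ax": 0, "ay": 0, "az": 0, "jaw": -1}

```text
time: 4.53
position: [500.3, 183.7, 15.1]
orientation: [180.0, -0.0, 90.0]
wrist_force: [-1.3, -0.3, 4.0]
gripper_width: 0.2
gripper_force: 2.1
```

Request:
jog_arm:
  deltas:
    - {"dx": 0, "dy": 0, "dz": -0.003, "ax": 0, "ay": 0, "az": 0, "jaw": -1}
    - {"dx": 0, "dy": 0, "dz": -0.003, "ax": 0, "ay": 0, "az": 0, "jaw": -1}
    - {"dx": 0, "dy": 0, "dz": -0.003, "ax": 0, "ay": 0, "az": 0, "jaw": -1}

```text
time: 4.78
position: [500.4, 183.7, 15.1]
orientation: [180.0, -0.0, 90.0]
wrist_force: [-4.9, -1.1, 12.3]
gripper_width: 1.0
gripper_force: 6.1
```

Contact came at TCP 15.1, which corresponds to tip 28. So tip at 33 means TCP ≈ 20. I'll lift to that and start the stroke.

Request:
jog_arm:
  deltas:
    - {"dx": 0, "dy": 0, "dz": 0.015, "ax": 0, "ay": 0, "az": 0, "jaw": -1}
    - {"dx": 0, "dy": 0, "dz": 0.029, "ax": 0, "ay": 0, "az": 0, "jaw": -1}
    - {"dx": 0, "dy": 0, "dz": 0.029, "ax": 0, "ay": 0, "az": 0, "jaw": -1}
    - {"dx": 0, "dy": 0, "dz": 0.029, "ax": 0, "ay": 0, "az": 0, "jaw": -1}

```text
time: 5.12
position: [500.2, 183.6, 20.1]
orientation: [180.0, -0.0, 90.0]
wrist_force: [0.1, 0.5, 0.7]
gripper_width: 0.4
gripper_force: 0.0
```

Request:
jog_arm:
  deltas:
    - {"dx": 0.026, "dy": 0, "dz": 0, "ax": 0, "ay": 0, "az": 0, "jaw": -1}
    - {"dx": 0.054, "dy": 0.002, "dz": 0, "ax": 0, "ay": 0, "az": 0, "jaw": -1}
    - {"dx": 0.075, "dy": 0.005, "dz": 0, "ax": 0, "ay": 0, "az": 0, "jaw": -1}
    - {"dx": 0.096, "dy": 0.009, "dz": 0, "ax": 0, "ay": 0, "az": 0, "jaw": -1}
    - {"dx": 0.116, "dy": 0.014, "dz": 0, "ax": 0, "ay": 0, "az": 0, "jaw": -1}
    - {"dx": 0.136, "dy": 0.02, "dz": 0, "ax": 0, "ay": 0, "az": 0, "jaw": -1}
    - {"dx": 0.156, "dy": 0.027, "dz": 0, "ax": 0, "ay": 0, "az": 0, "jaw": -1}
    - {"dx": 0.175, "dy": 0.035, "dz": 0, "ax": 0, "ay": 0, "az": 0, "jaw": -1}
    - {"dx": 0.194, "dy": 0.044, "dz": 0, "ax": 0, "ay": 0, "az": 0, "jaw": -1}
    - {"dx": 0.212, "dy": 0.054, "dz": 0, "ax": 0, "ay": 0, "az": 0, "jaw": -1}
    - {"dx": 0.23, "dy": 0.065, "dz": 0, "ax": 0, "ay": 0, "az": 0, "jaw": -1}
    - {"dx": 0.248, "dy": 0.076, "dz": 0, "ax": 0, "ay": 0, "az": 0, "jaw": -1}

```text
time: 6.12
position: [550.2, 199.1, 20.0]
orientation: [180.0, -0.0, 90.0]
wrist_force: [0.5, -0.8, 1.0]
gripper_width: 0.7
gripper_force: 0.3
```

Request:
jog_arm:
  deltas:
    - {"dx": 0.016, "dy": 0.013, "dz": 0, "ax": 0, "ay": 0, "az": 0, "jaw": -1}
    - {"dx": 0.032, "dy": 0.027, "dz": 0, "ax": 0, "ay": 0, "az": 0, "jaw": -1}
    - {"dx": 0.047, "dy": 0.041, "dz": 0, "ax": 0, "ay": 0, "az": 0, "jaw": -1}
    - {"dx": 0.062, "dy": 0.056, "dz": 0, "ax": 0, "ay": 0, "az": 0, "jaw": -1}
    - {"dx": 0.076, "dy": 0.072, "dz": 0, "ax": 0, "ay": 0, "az": 0, "jaw": -1}
    - {"dx": 0.088, "dy": 0.089, "dz": 0, "ax": 0, "ay": 0, "az": 0, "jaw": -1}
    - {"dx": 0.1, "dy": 0.106, "dz": 0, "ax": 0, "ay": 0, "az": 0, "jaw": -1}
    - {"dx": 0.111, "dy": 0.124, "dz": 0, "ax": 0, "ay": 0, "az": 0, "jaw": -1}
    - {"dx": 0.121, "dy": 0.142, "dz": 0, "ax": 0, "ay": 0, "az": 0, "jaw": -1}
    - {"dx": 0.13, "dy": 0.161, "dz": 0, "ax": 0, "ay": 0, "az": 0, "jaw": -1}
    - {"dx": 0.138, "dy": 0.18, "dz": 0, "ax": 0, "ay": 0, "az": 0, "jaw": -1}
    - {"dx": 0.145, "dy": 0.2, "dz": 0, "ax": 0, "ay": 0, "az": 0, "jaw": -1}

```text
time: 7.12
position: [578.9, 239.3, 20.0]
orientation: [180.0, -0.0, 90.0]
wrist_force: [-0.1, -1.6, 0.3]
gripper_width: 0.6
gripper_force: 0.3
```

```bash
cat > lids.py <<'E'
from h import *
c=read_camera("side");W=cloud(c);px=c["pixels"].astype(int)
D=W[...,:2]-[502.5,263.5];rr=np.hypot(D[...,0],D[...,1]);th=np.degrees(np.arctan2(D[...,1],D[...,0]))
for i,a in enumerate((-66,-33,0,33,66)):
    m=(rr>66)&(rr<94)&(abs(th-a-7.5)<14)&(px.min(-1)>115)&(W[...,2]>22)&(W[...,2]<60)
    print(i+1,m.sum(),np.round(np.percentile(W[m][:,2],[5,50,95])) if m.any() else "",np.round(np.median(th[m])-a,1) if m.any() else "")
print(r.state()["time"],r.state()["position"],r.state()["wrist_force"])
E
cat > snap.py <<'E'
from h import *
import sys
c=read_camera("side");cv2.imwrite(sys.argv[1],cv2.resize(c["pixels"][170:270,260:380,::-1],None,fx=6,fy=6,interpolation=cv2.INTER_CUBIC))
E
python3 lids.py; python3 snap.py pics/c6.png
```

```text
1 0  
2 7 [25. 32. 34.] 18.8
3 24 [27. 37. 45.] 6.5
4 39 [30. 38. 44.] 10.1
5 46 [31. 40. 48.] 8.1
7.1667 [579.02241988 239.90325448  20.02326228] [-0.23890705  0.52435476  0.07412389]
```

View pics/c6.png

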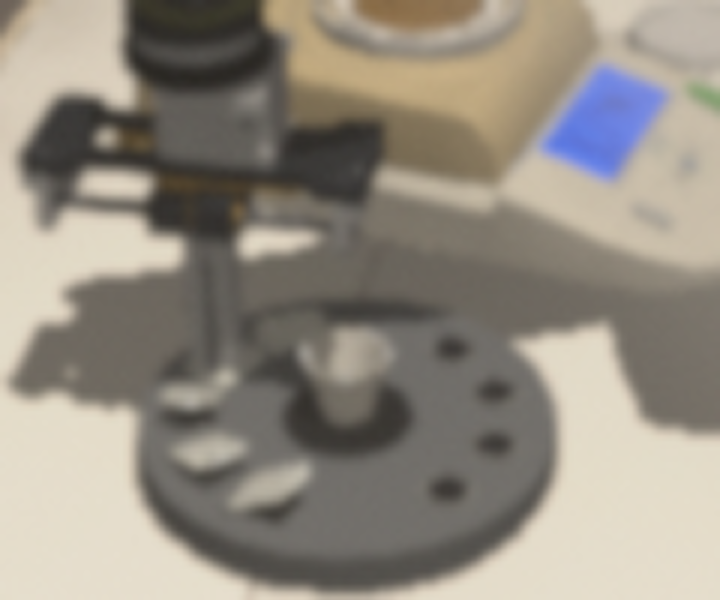

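Lid 1 is flat, at (290,330) in shadow, and lid 2 is nearly shut behind the tip. The carousel and crucible haven't moved. Continuing the stroke.

Request:
jog_arm:
  deltas:
    - {"dx": 0.006, "dy": 0.02, "dz": 0, "ax": 0, "ay": 0, "az": 0, "jaw": -1}
    - {"dx": 0.011, "dy": 0.041, "dz": 0, "ax": 0, "ay": 0, "az": 0, "jaw": -1}
    - {"dx": 0.014, "dy": 0.061, "dz": 0, "ax": 0, "ay": 0, "az": 0, "jaw": -1}
    - {"dx": 0.017, "dy": 0.082, "dz": 0, "ax": 0, "ay": 0, "az": 0, "jaw": -1}
    - {"dx": 0.018, "dy": 0.103, "dz": 0, "ax": 0, "ay": 0, "az": 0, "jaw": -1}
    - {"dx": 0.019, "dy": 0.124, "dz": 0, "ax": 0, "ay": 0, "az": 0, "jaw": -1}
    - {"dx": 0.018, "dy": 0.145, "dz": 0, "ax": 0, "ay": 0, "az": 0, "jaw": -1}
    - {"dx": 0.017, "dy": 0.166, "dz": 0, "ax": 0, "ay": 0, "az": 0, "jaw": -1}
    - {"dx": 0.014, "dy": 0.187, "dz": 0, "ax": 0, "ay": 0, "az": 0, "jaw": -1}
    - {"dx": 0.011, "dy": 0.207, "dz": 0, "ax": 0, "ay": 0, "az": 0, "jaw": -1}
    - {"dx": 0.006, "dy": 0.228, "dz": 0, "ax": 0, "ay": 0, "az": 0, "jaw": -1}
    - {"dx": 0, "dy": 0.248, "dz": 0, "ax": 0, "ay": 0, "az": 0, "jaw": -1}

```text
time: 8.22
position: [578.6, 288.9, 20.0]
orientation: [-180.0, -0.0, 90.0]
wrist_force: [0.4, -0.6, -0.0]
gripper_width: 0.4
gripper_force: 0.2
```

Request:
jog_arm:
  deltas:
    - {"dx": -0.007, "dy": 0.02, "dz": 0, "ax": 0, "ay": 0, "az": 0, "jaw": -1}
    - {"dx": -0.015, "dy": 0.039, "dz": 0, "ax": 0, "ay": 0, "az": 0, "jaw": -1}
    - {"dx": -0.024, "dy": 0.058, "dz": 0, "ax": 0, "ay": 0, "az": 0, "jaw": -1}
    - {"dx": -0.034, "dy": 0.076, "dz": 0, "ax": 0, "ay": 0, "az": 0, "jaw": -1}
    - {"dx": -0.045, "dy": 0.094, "dz": 0, "ax": 0, "ay": 0, "az": 0, "jaw": -1}
    - {"dx": -0.057, "dy": 0.111, "dz": 0, "ax": 0, "ay": 0, "az": 0, "jaw": -1}
    - {"dx": -0.07, "dy": 0.128, "dz": 0, "ax": 0, "ay": 0, "az": 0, "jaw": -1}
    - {"dx": -0.083, "dy": 0.144, "dz": 0, "ax": 0, "ay": 0, "az": 0, "jaw": -1}
    - {"dx": -0.098, "dy": 0.159, "dz": 0, "ax": 0, "ay": 0, "az": 0, "jaw": -1}
    - {"dx": -0.113, "dy": 0.173, "dz": 0, "ax": 0, "ay": 0, "az": 0, "jaw": -1}
    - {"dx": -0.129, "dy": 0.187, "dz": 0, "ax": 0, "ay": 0, "az": 0, "jaw": -1}
    - {"dx": -0.145, "dy": 0.2, "dz": 0, "ax": 0, "ay": 0, "az": 0, "jaw": -1}

```text
time: 9.22
position: [549.4, 328.8, 20.0]
orientation: [-180.0, 0.0, 90.0]
wrist_force: [0.5, 0.1, 0.3]
gripper_width: 0.3
gripper_force: 0.1
```

Request:
jog_arm:
  deltas:
    - {"dx": -0.018, "dy": 0.011, "dz": 0, "ax": 0, "ay": 0, "az": 0, "jaw": -1}
    - {"dx": -0.036, "dy": 0.022, "dz": 0, "ax": 0, "ay": 0, "az": 0, "jaw": -1}
    - {"dx": -0.054, "dy": 0.032, "dz": 0, "ax": 0, "ay": 0, "az": 0, "jaw": -1}
    - {"dx": -0.073, "dy": 0.041, "dz": 0, "ax": 0, "ay": 0, "az": 0, "jaw": -1}
    - {"dx": -0.092, "dy": 0.049, "dz": 0, "ax": 0, "ay": 0, "az": 0, "jaw": -1}
    - {"dx": -0.112, "dy": 0.056, "dz": 0, "ax": 0, "ay": 0, "az": 0, "jaw": -1}
    - {"dx": -0.132, "dy": 0.062, "dz": 0, "ax": 0, "ay": 0, "az": 0, "jaw": -1}
    - {"dx": -0.152, "dy": 0.067, "dz": 0, "ax": 0, "ay": 0, "az": 0, "jaw": -1}
    - {"dx": -0.173, "dy": 0.071, "dz": 0, "ax": 0, "ay": 0, "az": 0, "jaw": -1}
    - {"dx": -0.194, "dy": 0.074, "dz": 0, "ax": 0, "ay": 0, "az": 0, "jaw": -1}
    - {"dx": -0.215, "dy": 0.075, "dz": 0, "ax": 0, "ay": 0, "az": 0, "jaw": -1}
    - {"dx": -0.236, "dy": 0.076, "dz": 0, "ax": 0, "ay": 0, "az": 0, "jaw": -1}

```text
time: 10.22
position: [502.0, 343.7, 20.0]
orientation: [-180.0, 0.0, 90.0]
wrist_force: [0.1, -0.2, -0.6]
gripper_width: 0.4
gripper_force: 0.0
```

Request:
jog_arm:
  deltas:
    - {"dx": -0.02, "dy": -0.001, "dz": 0, "ax": 0, "ay": 0, "az": 0, "jaw": -1}
    - {"dx": -0.041, "dy": -0.002, "dz": 0, "ax": 0, "ay": 0, "az": 0, "jaw": -1}
    - {"dx": -0.062, "dy": -0.005, "dz": 0, "ax": 0, "ay": 0, "az": 0, "jaw": -1}
    - {"dx": -0.083, "dy": -0.009, "dz": 0, "ax": 0, "ay": 0, "az": 0, "jaw": -1}
    - {"dx": -0.103, "dy": -0.014, "dz": 0, "ax": 0, "ay": 0, "az": 0, "jaw": -1}
    - {"dx": -0.123, "dy": -0.02, "dz": 0, "ax": 0, "ay": 0, "az": 0, "jaw": -1}
    - {"dx": -0.143, "dy": -0.027, "dz": 0, "ax": 0, "ay": 0, "az": 0, "jaw": -1}
    - {"dx": -0.143, "dy": -0.027, "dz": 0, "ax": 0, "ay": 0, "az": 0, "jaw": -1}
    - {"dx": -0.143, "dy": -0.027, "dz": 0, "ax": 0, "ay": 0, "az": 0, "jaw": -1}

```text
time: 10.97
position: [473.9, 338.2, 20.2]
orientation: [180.0, -0.0, 90.0]
wrist_force: [0.5, 0.0, -0.6]
gripper_width: 0.5
gripper_force: 0.0
```

```bash
python3 lids.py; python3 snap.py pics/c7.png
```

```text
1 27 [29. 31. 33.] 11.1
2 22 [29. 31. 33.] 9.3
3 21 [29. 31. 32.] 7.0
4 20 [29. 32. 33.] 13.9
5 20 [26. 30. 33.] 14.9
11.0167 [474.0660569  338.27017379  20.14660787] [ 0.08184278  0.32194623 -0.12511618]
```

View pics/c7.png

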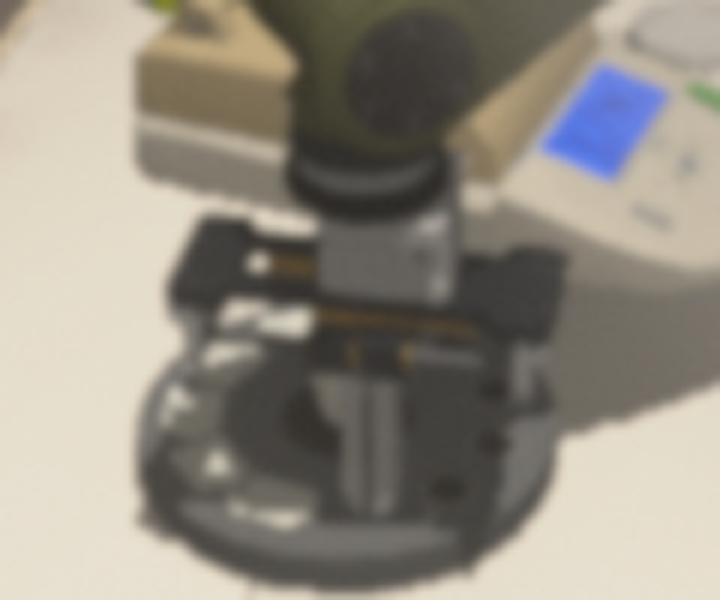

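All five lids now read 29–33 mm high, and the picture shows them flat with the tip at (370,500) past lid 5. Lifting straight up and away.

Request:
jog_arm:
  deltas:
    - {"dx": 0, "dy": 0, "dz": 0.05, "ax": 0, "ay": 0, "az": 0, "jaw": -1}
    - {"dx": 0, "dy": 0, "dz": 0.15, "ax": 0, "ay": 0, "az": 0, "jaw": -1}
    - {"dx": 0, "dy": 0, "dz": 0.28, "ax": 0, "ay": 0, "az": 0, "jaw": -1}
    - {"dx": 0, "dy": 0, "dz": 0.42, "ax": 0, "ay": 0, "az": 0, "jaw": -1}
    - {"dx": 0, "dy": 0, "dz": 0.56, "ax": 0, "ay": 0, "az": 0, "jaw": -1}
    - {"dx": 0, "dy": 0, "dz": 0.7, "ax": 0, "ay": 0, "az": 0, "jaw": -1}
    - {"dx": -0.1, "dy": 0.1, "dz": 0.8, "ax": 0, "ay": 0, "az": 0, "jaw": -1}
    - {"dx": -0.25, "dy": 0.2, "dz": 0.8, "ax": 0, "ay": 0, "az": 0, "jaw": -1}
    - {"dx": -0.4, "dy": 0.3, "dz": 0.8, "ax": 0, "ay": 0, "az": 0, "jaw": -1}
    - {"dx": -0.4, "dy": 0.3, "dz": 0.8, "ax": 0, "ay": 0, "az": 0, "jaw": -1}
    - {"dx": -0.4, "dy": 0.3, "dz": 0.8, "ax": 0, "ay": 0, "az": 0, "jaw": -1}
    - {"dx": -0.4, "dy": 0.3, "dz": 0.8, "ax": 0, "ay": 0, "az": 0, "jaw": -1}

```text
time: 12.07
position: [394.3, 398.2, 180.6]
orientation: [180.0, -0.0, 90.0]
wrist_force: [0.1, -0.4, -1.0]
gripper_width: 0.4
gripper_force: 0.0
```

```bash
python3 lids.py; python3 snap.py pics/c8.png
```

```text
1 50 [27. 31. 34.] 9.4
2 62 [27. 31. 33.] 8.6
3 57 [28. 31. 33.] 8.8
4 65 [29. 31. 33.] 8.8
5 16 [30. 32. 34.] 16.5
12.1167 [394.60300689 397.8785462  180.376765  ] [ 0.39846699 -0.17814539  0.68797677]
```

View pics/c8.png

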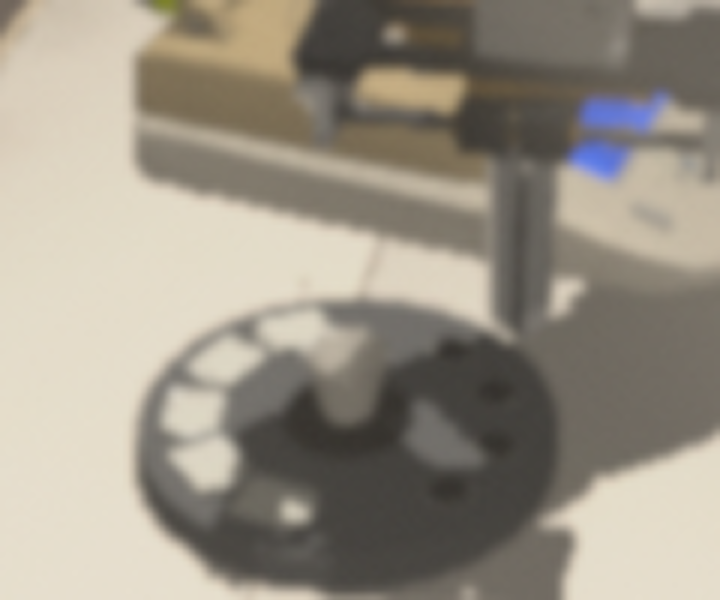

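The picture shows all five lids lying flat, from (295,325) round to (270,500). The crucible is upright at (345,375) and the gripper is clear, so I'm handing in.

```bash
python3 -c "
from workcell import job
print(job.close_job())"
```

```text
the job is handed in; nothing more can be done
None
```

All five lids were shut in order in one light stroke, with the carousel in place, the crucible upright and the arm clear of everything; before the stroke I touched the bare disc top once (about 12 N) because the fingertip sat about 35 mm higher than the reported pose.

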